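# Start the clamp screw in the yoke of the pressure pot and hold it

### The job

The wing-headed clamp screw is standing loosely in the mouth of the threaded boss on the pressure pot's yoke. Start its right-hand thread properly: turn it backward (anticlockwise seen from above) only until you feel it drop into the start of the thread, then turn it forward (clockwise) one full turn from there, without lifting it out of the boss on the way. Do not tighten it any further, so that the lid can still be centred below it: finish while still holding the wing firmly in the gripper, the screw upright, and leave the bottles, glassware and tools around it where they stand.

Things in the scene. Friction and masses are not known exactly. Their poses are not given: they have to be found in the camera images.
- pot: low aluminium pressure pot, 164 mm diameter, with steel lid, on a blue base plate 170 x 250 x 12 mm fixed to the bench; over it a dark steel yoke bar, 46 mm wide and 250 mm long along the pot's y, on two 20 mm posts at y = +-105 mm whose tops, 180 mm above the bench, are its highest parts. Origin on the bench under the pot's centre, z up. It does not move.
- boss_mouth (a point): centre of the mouth of the yoke's threaded steel boss (54 mm outer diameter, 48 mm high): on its flat top, 174 mm above the bench, straight above the pot's origin; axes as the pot's. Right-hand thread: one turn clockwise from above lowers the screw by the 6 mm pitch. About 1 mm of axial and 0.6 mm of sideways play, little friction. The first thread begins 6 mm below the mouth.
- wing_grip (a point): grip point of the loose upright clamp screw (about 0.4 kg), on its axis in the blue wing head, 14 mm below the wing's top edge and 26 mm above its lower edge. The wing is a flat plate 66 mm long (this point's x, towards the end with the yellow dot), 12 mm thick (y) and 40 mm high (z, up): grip it from above across the 12 mm. Below it are a 29 mm round collar, then the thread.
- wing_dot (a point): yellow-dot end of the same wing: 24 mm from wing_grip along the wing (+x), same height; its direction from wing_grip shows how far the screw is turned
- thread_end (a point): lower end of the screw's 29 mm thread, on its axis 80 mm below wing_grip, hidden in the boss. At first the screw rests here on the boss's first thread, leaning up to 4 degrees, wing_grip 72 to 74 mm above boss_mouth. Turned backward it rises 1 mm per sixth of a turn and within half a turn drops 6 mm, by its weight or a light push (a firm grip kept level can hold it up); then the thread has caught it.
- flask: clear glass conical flask, 86 mm across its foot and 126 mm tall, origin at the centre of its underside; a bystander on the left
- reagent: brown glass reagent jar with red cap, 64 mm diameter, 145 mm tall, origin at the centre of its underside; a bystander on the left
- jar: small white plastic jar, 60 mm diameter, 85 mm tall, origin at the centre of its underside; a bystander on the left
- beaker: clear glass beaker, 72 mm across the rim, 90 mm tall, origin at the centre of its underside; a bystander on the right
- gasket: spare black rubber lid gasket of the pot, a flat ring of 152 mm outer diameter, 6 mm thick, origin at the centre of its underside; a bystander lying on the right
- spanner: steel open-ended spanner, 190 mm long, lying flat on the right, handle towards its -x; a bystander
- bosshead: loose blue stand clamp head, about 85 x 26 x 55 mm, lying at the far right, origin under its centre; a bystander
Mind the look-alikes: they are no part of the job. What is shaped like the part that bears wing_grip but red is not meant.

How it is judged:
On the way, in this order (a step that is already met when the one before it is completed fails the run):
1. turned backward up to the start of the thread, still standing on top of it (z of wing_grip in the frame of boss_mouth between 0.0715 and 0.079 m and x of wing_dot in the frame of boss_mouth above 0.018 m and y of wing_dot in the frame of boss_mouth between -0.01 and 0.006 m).
2. dropped by a pitch into the thread (z of wing_grip in the frame of boss_mouth below 0.0707 m and x of wing_dot in the frame of boss_mouth above -0.006 m), for 0.1 s.
At the end, for the whole second after the job is handed in: the fingers grip the wing (over 2 N); the screw stands still, upright within 4 degrees, in the boss, one turn forward of its drop (3/4 to 1 1/6 turn): wing_grip 61 to 65 mm above boss_mouth, the dot end from 95 degrees short of to 60 degrees past where it pointed at the drop (z of wing_grip in the frame of boss_mouth between 0.061 and 0.0651 m and x of wing_dot in the frame of boss_mouth above -0.004 m and y of wing_dot in the frame of boss_mouth above -0.0215 m and angle between wing_grip's own z axis and vertical below 0.07 rad and horizontal distance between wing_grip and boss_mouth below 0.006 m and contact force between the fingers and screw above 2 N and angular speed of screw below 0.3 rad/s); the arm keeps its last pose, push and grip.
It fails at once if the screw is turned forward half a turn before it has dropped, or backed off half a turn beyond the drop (x of wing_dot in the frame of boss_mouth below -0.0217 m and z of wing_grip in the frame of boss_mouth between 0.0695 and 0.0735 m).
It fails at once if the screw is lifted out of the boss mouth (z of wing_grip in the frame of boss_mouth above 0.0835 m).
It fails at once if the screw is run in more than about one and a half turns after the drop (z of wing_grip in the frame of boss_mouth below 0.0588 m).
It fails at once if a bystander is moved by more than 30 mm or tipped (distance of any of flask, reagent, jar, beaker, gasket, spanner, bosshead from where it was at the start of the episode above 0.03 m or angle between any of flask, reagent, jar, beaker, gasket, spanner, bosshead's own z axis and vertical above 0.5 rad).
It also fails if it takes over 70 s, if anything falls off the work surface, if the arm or the gripper's body presses on something with over 40 N, if the wrist force passes 120 N, or if a joint passes its speed limit or range.

### The arm

A 7-joint arm with a two-finger parallel gripper is mounted at the origin on the work surface. World frame = base frame: x ahead of the robot, y to its left, z up, the work surface at z = 0. Lengths are in m, angles in rad, forces in N, time in s.
With the tool pointing down it reaches from about 0.425 to 0.95 m from the base axis. Payload 16.7 kg.
Tool frame: the origin (TCP) lies midway between the tips of the shut fingers; the grasp point (between the pads) lies 19 mm behind it (arm.grip_depth is the distance from the TCP to the grasp point, in m); z points along the fingers, y is the direction in which the jaws open and shut (so a half turn about z gives the same grasp; the last joint's range is limited). The gripper opens to 94 mm and grips with 3 to 60 N. Pads are 16 mm wide; open, the fingers measure 119 mm over their backs; the gripper's body (75 mm by 177 mm) begins 78 mm behind the grasp point.
Start: joints at [1.079, 0.426, 0.074, 1.606, -0.034, 1.111, -0.067], TCP at [0.227, -0.636, 0.205] pointing down, gripper open.
Joint ranges: [-2.85, 2.85], [-0.5, 2.14], [-1.23, 1.37], [0.21, 2.46], [-1.02, 4.16], [0.16, 2.05], [-2.73, 2.73]. Speed limits (rad/s): [1.89, 1.89, 2.39, 2.39, 3.01, 3.01, 3.01].

### API

Orientations are given as a rotation vector (axis times angle).
In Python, from station import arm, grab_frame, camera_model, recognise, tip_of gives the robot as it stands.
- The arm moves only by the shell command python3 -m pendant 'ROWS' [FORCE]. ROWS is JSON, a list of rows, each a list of 5 numbers: the gripper's target within -1 to 1 (shut at 1, half-way at 0, fully open at -1), then the shift along the world's x, y, z in mm, then the turn about the world's z in degrees. A call has 1 to 20 rows; each row shifts and turns the pose as measured when the row begins; what a row does not reach is not made up. A row lasts 1/10 s, in which the tool goes at most 50 mm and 8.59 degrees, less where a joint would pass 70% of its speed; a pose out of reach is approached as far as the arm can. A call is refused whole if a number of a shift passes 50 or a number of a turn 8.59, either way. A call with a gripper value outside its range is refused whole. The fingers move at their own pace and stop on an object; FORCE is the grip in N (left out, the last holds). Time passes only in rows, so rows that do not move let the fingers close. It gives the time, the measured TCP pose, the force and the opening at its end, in the units of the state.
- arm.state(): the state, without advancing time (a new reading comes with each control period).
- grab_frame(name): name is "scene" or "top" or "wrist"; returns (picture, depth): 420x560x3 uint8, red, green, blue; 420x560 float32, m along the optical axis (not along the pixel's ray), 0 where there is no reading.
- camera_model(name): a dict with "camera_matrix" (3x3 intrinsics, pixels), "pose" (4x4, takes a point from camera to world coordinates). Camera axes: x right, y down, z forward; pixel columns grow to the right and rows downward; lengths in m; the calibration is good to about 2 mm. A picture is of the moment at which its call begins: read the wrist's pose just before it. camera_model takes no time and is no camera call; for the wrist camera it gives the pose at the moment of the call.
- arm.job_done(): hands the job in, once; it reports no verdict.
Trained networks look in the newest picture that a camera, given by its name, has taken for a name from the list of things; names that differ only in an ending like _2 or _b are one class to them, and where a whole thing is asked for, a point or a joint stands for the part that bears it (a point fixed in the world has none). Each returns a list of dicts, best first, with "score" (0 to 1); they miss things now and then, are a little off and sometimes report something else, mostly with a low value. They report only what shows in the picture. A call takes as long as a camera call. They do not tell look-alikes from the thing itself.
- recognise(camera, name): "pixel" ([column, row] in pixels, amid what is visible of it).
- tip_of(camera, name): "pixel" ([column, row] in pixels: a listed point, or the origin of a listed thing).
The state is a dict: "time": time; "q": joint angles; "qvel": joint speeds; "joint_torque": joint torques, N m; "ee_pos": TCP position; "orientation": TCP orientation; "wrist_force": force on the tool from outside, world axes, zero at the start; "ft_torque": the same for the moment, N m; "gripper_width": opening from 0.0 (shut) to 1.0 (fully open).
Only numpy, scipy, OpenCV 4.12 (cv2) and the standard library are available. Lean on these libraries where they do the work, as an engineer would, in place of code of your own. Each camera call takes 0.05 s, during which the arm holds its last target.

## Working session

There is one attempt and no reset: what is moved stays moved. The work goes in short steps, Python scripts to look and compute and a shell command to move; the robot and the scene stay as the last step left them, time stands still between calls to the robot, and variables do not carry over. Pictures are saved under pics/ and viewed, and the job is handed in when it is done.

```bash
mkdir -p pics; ls; cat > h.py <<'E'
import numpy as np,cv2
from station import arm,grab_frame,camera_model,recognise,tip_of
def snap(n,f):
    p,d=grab_frame(n); cv2.imwrite('pics/'+f,p[:,:,::-1]); m=camera_model(n); return p,d,m
def back(m,px,depth):
    K=np.array(m['camera_matrix']);T=np.array(m['pose'])
    r=np.linalg.inv(K)@[px[0],px[1],1.]
    return (T@np.r_[r*depth,1])[:3]
def ray(m,px):
    K=np.array(m['camera_matrix']);T=np.array(m['pose'])
    r=T[:3,:3]@(np.linalg.inv(K)@[px[0],px[1],1.]);return T[:3,3],r/np.linalg.norm(r)
def proj(m,X):
    K=np.array(m['camera_matrix']);T=np.linalg.inv(np.array(m['pose']))
    c=K@(T@np.r_[X,1])[:3];return c[:2]/c[2]
def tri(rays):
    A=0;b=0
    for o,r in rays:
        P=np.eye(3)-np.outer(r,r);A=A+P;b=b+P@o
    x=np.linalg.solve(A,b);return x,[np.linalg.norm((np.eye(3)-np.outer(r,r))@(x-o)) for o,r in rays]
E
python3 - <<'E'
from h import *
for n in ['scene','top','wrist']:
    p,d,m=snap(n,n+'0.png'); print(n,np.round(m['pose'],3).tolist(),np.round(m['camera_matrix'],1).tolist())
    for k in ['wing_grip','wing_dot','boss_mouth','pot','bosshead']:
        for r in tip_of(n,k)[:3]:
            x=r['pixel'];dd=d[min(419,int(x[1])),min(559,int(x[0]))];print(k,np.round(x,1),round(r['score'],2),np.round(back(m,x,dd),3))
print(arm.state())
E
```

```text
pics
scene [[0.882, 0.319, -0.347, 1.111], [0.471, -0.618, 0.63, -1.075], [-0.014, -0.719, -0.695, 1.351], [0.0, 0.0, 0.0, 1.0]] [[543.1, 0.0, 276.4], [0.0, 543.1, 206.2], [0.0, 0.0, 1.0]]
wing_grip [263.8 197.8] 0.8 [ 0.375  0.167 -0.   ]
wing_grip [231.2 283.2] 0.76 [ 0.534 -0.301  0.126]
wing_grip [369.2 184.8] 0.56 [0.696 0.385 0.021]
wing_dot [257.8 200.7] 0.73 [ 0.504 -0.086  0.254]
wing_dot [241.9 284.9] 0.55 [ 0.566 -0.295  0.13 ]
boss_mouth [266.7 221.2] 0.82 [ 0.532 -0.086  0.181]
pot [269.9 258. ] 0.63 [ 0.571 -0.141  0.09 ]
bosshead [305.4 326.8] 0.53 [ 0.755 -0.271  0.022]
top [[0.01, -0.979, 0.205, 0.316], [-1.0, -0.011, -0.002, 0.014], [0.004, -0.205, -0.979, 1.249], [0.0, 0.0, 0.0, 1.0]] [[392.8, 0.0, 275.1], [0.0, 392.8, 210.1], [0.0, 0.0, 1.0]]
wing_grip [305.1 212.3] 0.68 [ 0.519 -0.065  0.26 ]
wing_grip [376.9 215.9] 0.62 [ 0.539 -0.286  0.121]
wing_dot [375.2 212.4] 0.77 [ 0.549 -0.281  0.122]
wing_dot [310.1 222.9] 0.54 [ 0.493 -0.078  0.251]
boss_mouth [305.1 216.3] 0.9 [ 0.512 -0.066  0.241]
boss_mouth [303.8 218.5] 0.24 [ 0.51  -0.065  0.218]
pot [299.8 228.3
[... 274 characters left out ...]
9, 'q': array([ 1.07850763,  0.42607854,  0.0739186 ,  1.60601065, -0.0340935 ,
        1.11078343, -0.06707441]), 'qvel': array([ 8.09921293e-04, -1.06116108e-03,  6.15774938e-04,  1.01680428e-04,
       -1.96380366e-05, -1.83032238e-04, -4.40442698e-04]), 'joint_torque': array([ 1.64598205e-03, -9.35472393e+01,  3.66250947e+00, -4.54536724e+01,
       -4.91637457e-02,  1.31748038e-02, -1.56702640e-06]), 'ee_pos': array([ 0.22683506, -0.63570685,  0.20547697]), 'orientation': array([-3.09554965e+00, -5.35742437e-01, -2.30846321e-05]), 'wrist_force': array([-0.29568516, -0.15538173, -0.60729355]), 'ft_torque': array([ 0.02205996, -0.02033699, -0.01227739]), 'gripper_width': 1.00061363324675}
```

View pics/scene0.png

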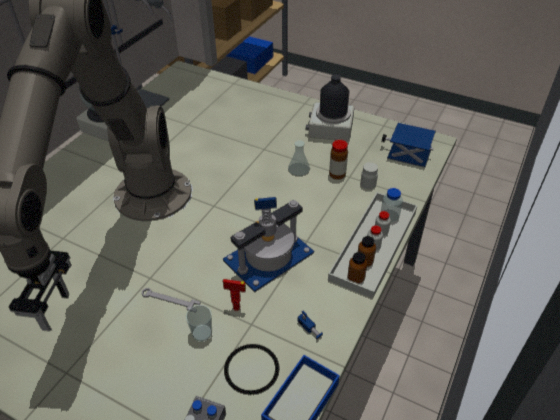

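View pics/top0.png

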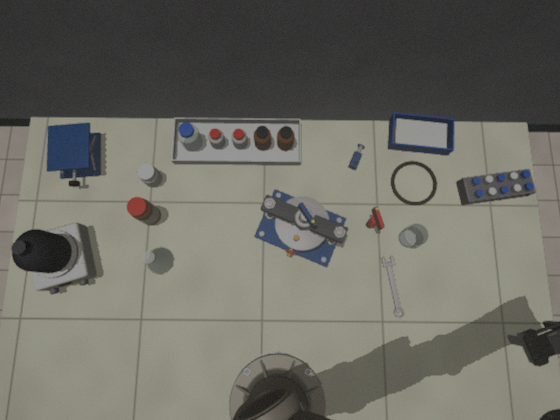

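View pics/wrist0.png

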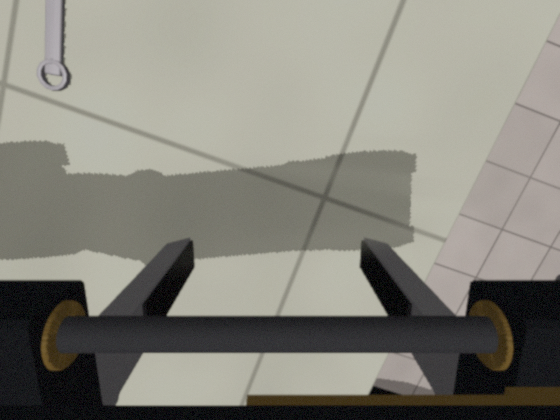

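The blue wing on the yoke is the target, at scene (265,203) and top (307,215). The red one at scene (233,287) is the decoy. In the top view the dot end points towards (313,222), so it needs about 120° anticlockwise. I'll raise the arm first, then fly over for close looks.

```bash
python3 -m pendant '[[-1,0,0,50,0],[-1,0,0,50,0],[-1,0,0,50,0],[-1,0,0,50,0],[-1,0,0,40,0],[-1,20,40,0,0],[-1,20,40,0,0],[-1,20,40,0,0],[-1,20,40,0,0],[-1,20,40,0,0],[-1,20,40,0,0],[-1,20,40,0,0],[-1,20,40,0,0]]'
python3 - <<'E'
from h import *
s=arm.state();print(s['q'],s['ee_pos'],s['orientation'])
p,d,m=snap('wrist','w1.png')
E
```

```text
time: 2.2
ee_pos: [0.3851, -0.3051, 0.4528]
orientation: [3.096, 0.521, -0.001]
wrist_force: [1.4, 0.3, 1.3]
gripper_width: 0.999
[ 6.95452070e-01 -3.61090755e-03 -1.56878443e-01  1.61537392e+00
  1.59355560e-03  1.52876353e+00 -6.99122323e-01] [ 0.38508393 -0.30509463  0.45284322] [ 3.09583138e+00  5.20536451e-01 -9.72365149e-04]
```

```bash
python3 -m pendant '[[-1,20,40,-8,3],[-1,20,40,0,3],[-1,20,40,0,3],[-1,20,40,0,3],[-1,20,40,0,3],[-1,10,20,0,0],[-1,0,0,0,0],[-1,0,0,0,0]]'
cat > look.py <<'E'
from h import *
import sys
f=sys.argv[1]
s=arm.state();print(s['q'].round(3),s['ee_pos'].round(4),s['orientation'].round(3))
p,d,m=snap('wrist',f)
for k in ['wing_grip','wing_dot','boss_mouth','pot']:
    for r in tip_of('wrist',k)[:2]:
        x=r['pixel'];dd=d[min(419,int(x[1])),min(559,int(x[0]))];print(k,np.round(x,1),round(r['score'],2),np.round(back(m,x,dd),4))
import pickle;pickle.dump((p,d,m),open(f+'.pkl','wb'))
E
python3 look.py w2.png
```

```text
time: 3.05
ee_pos: [0.4989, -0.0705, 0.4471]
orientation: [2.99, 0.954, 0.007]
wrist_force: [1.0, -0.5, 0.3]
gripper_width: 1.001
[ 0.427  0.032 -0.425  1.593  0.015  1.515 -0.952] [ 0.4989 -0.0705  0.4471] [2.99  0.954 0.007]
wing_grip [286.6 172.2] 0.93 [ 0.5238 -0.0683  0.2599]
wing_grip [406.  234.5] 0.69 [ 0.5404 -0.2889  0.1297]
wing_dot [408.6 222.8] 0.98 [ 0.557  -0.2812  0.1271]
wing_dot [286.6 194.6] 0.7 [ 0.5034 -0.0831  0.2582]
boss_mouth [287.4 167.5] 0.78 [ 0.5285 -0.066   0.261 ]
pot [282.8 155. ] 0.64 [ 0.5363 -0.0545  0.256 ]
```

View pics/w2.png

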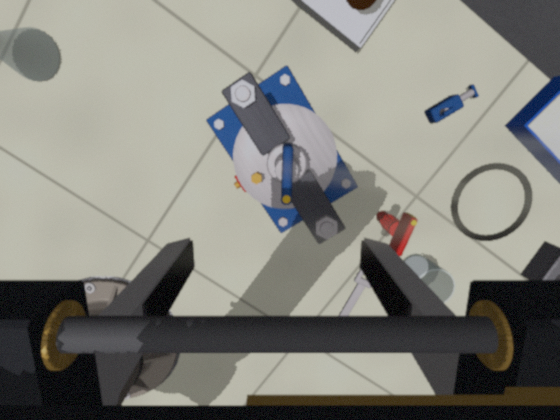

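The wing is at (287,172) running nearly vertically in the image, with the dot end at (287,198). The post bolts are at (243,94) and (327,228). I'll measure from a second position.

```bash
python3 -m pendant '[[-1,30,-10,-30,0],[-1,30,-10,-20,0],[-1,0,0,0,0],[-1,0,0,0,0]]'
python3 look.py w3.png
```

```text
time: 3.7
ee_pos: [0.5598, -0.0955, 0.397]
orientation: [2.991, 0.941, 0.01]
wrist_force: [0.4, -0.3, 0.8]
gripper_width: 1.002
[ 0.418  0.157 -0.42   1.563  0.068  1.427 -0.968] [ 0.5598 -0.0955  0.397 ] [2.991 0.941 0.01 ]
wing_grip [234.6 215.3] 0.84 [ 0.5267 -0.0716  0.2597]
wing_grip [379.6 268.7] 0.72 [ 0.5926 -0.1313  0.4319]
boss_mouth [235.2 217.1] 0.67 [ 0.5251 -0.0731  0.2586]
boss_mouth [241.2 198.8] 0.65 [ 0.5348 -0.0694  0.2203]
pot [249.6 179.4] 0.77 [ 0.5497 -0.0664  0.1746]
```

View pics/w3.png

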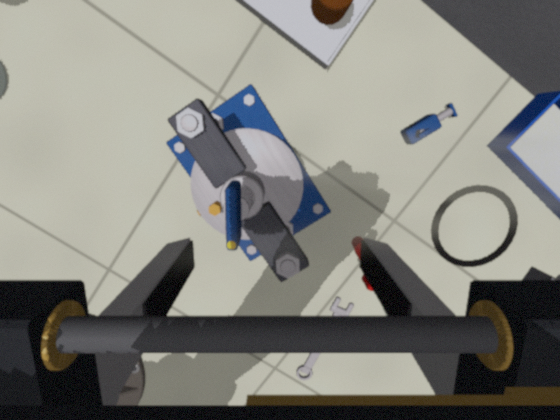

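```bash
python3 - <<'E'
from h import *
import pickle
D=[pickle.load(open(f'w{i}.png.pkl','rb')) for i in (2,3)]
for a,b in (((243,94),(190,123)),((327,228),(288,266))):
    print('post',tri([ray(D[0][2],a),ray(D[1][2],b)]), back(D[0][2],a,D[0][1][a[1],a[0]]),back(D[1][2],b,D[1][1][b[1],b[0]]))
for p,d,m in D:
    v,u=np.mgrid[:420,:560]
    K=np.array(m['camera_matrix']);T=np.array(m['pose'])
    c=np.stack([(u-K[0,2])/K[0,0]*d,(v-K[1,2])/K[1,1]*d,d],-1)
    X=c@T[:3,:3].T+T[:3,3]
    near=(np.hypot(X[...,0]-.52,X[...,1]+.07)<.07)&(d>0)
    hsv=cv2.cvtColor(p,cv2.COLOR_RGB2HSV)
    blue=near&(hsv[...,0]>95)&(hsv[...,0]<130)&(hsv[...,1]>120)&(X[...,2]>.23)&(X[...,2]<.28)
    yel=near&(hsv[...,0]>15)&(hsv[...,0]<35)&(hsv[...,1]>100)&(X[...,2]>.22)
    top=blue&(X[...,2]>np.percentile(X[blue][:,2],60)-.004)
    P=X[top|(yel&(X[...,2]>.252))];z=np.percentile(P[:,2],[5,50,95])
    rect=cv2.minAreaRect((P[:,:2]*1000).astype(np.float32))
    print('blue',blue.sum(),z,rect,'dot',yel.sum(),X[yel].mean(0) if yel.any() else '')
    bx=cv2.boxPoints(rect)/1000; print(bx)
    # boss top ring
    ring=near&(abs(X[...,2]-.174)<.004)&(np.hypot(X[...,0]-.52,X[...,1]+.07)<.045)&(hsv[...,1]<60)
    print('ring',ring.sum(),X[ring].mean(0) if ring.any() else '')
    cv2.imwrite('pics/crop%d.png'%(m is D[1][2]),cv2.resize(p[90:280,160:350,::-1],None,fx=3,fy=3,interpolation=cv2.INTER_CUBIC))
E
```

```text
post (array([0.56498588, 0.02592188, 0.17498829]), [np.float64(2.700444538312708e-05), np.float64(2.7004445383152164e-05)]) [0.564879   0.0252749  0.18002826] [0.5655194  0.0251354  0.17900445]
post (array([ 0.48566648, -0.16823573,  0.17646541]), [np.float64(0.00016699131794594034), np.float64(0.00016699131794592516)]) [ 0.48609767 -0.16750517  0.17940113] [ 0.48634206 -0.16751755  0.17839891]
blue 367 [0.26063122 0.56847306 0.57366526] ((517.2183837890625, -65.20276641845703), (62.15180587768555, 113.71842193603516), 45.915828704833984) dot 7057 [ 0.52577947 -0.0705135   0.56409705]
[[ 0.4547554  -0.04796739]
 [ 0.53644145 -0.12708293]
 [ 0.5796814  -0.08243814]
 [ 0.4979953  -0.0033226 ]]
ring 598 [ 0.52745907 -0.06816454  0.17357435]
blue 723 [0.25852867 0.51274792 0.52290738] ((549.1482543945312, -81.21212005615234), (83.15463256835938, 74.0207748413086), 45.457096099853516) dot 2773 [ 0.56199125 -0.06150693  0.50920859]
[[ 0.49360588 -0.08488464]
 [ 0.54636234 -0.13680601]
 [ 0.6046906  -0.07753959]
 [ 0.5519341  -0.02561823]]
ring 627 [ 0.53344952 -0.07222809  0.17336175]
```

View pics/crop0.png

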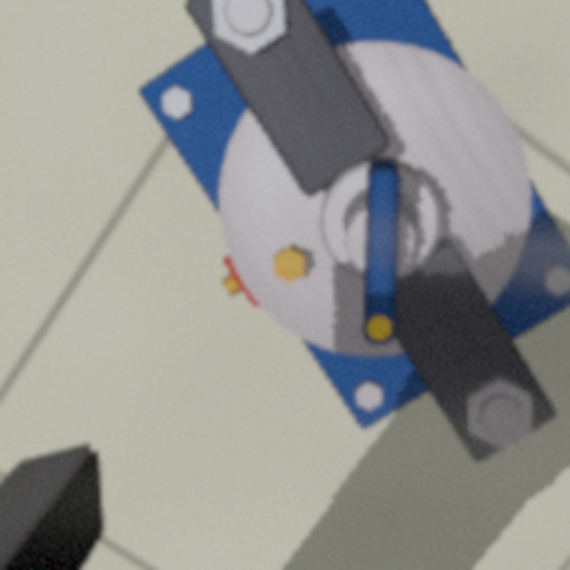

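```bash
cat > wing.py <<'E'
from h import *
import pickle,sys
C=np.array([.5255,-.071])
for f in sys.argv[1:]:
    p,d,m=pickle.load(open(f+'.pkl','rb'))
    v,u=np.mgrid[:420,:560]
    K=np.array(m['camera_matrix']);T=np.array(m['pose'])
    c=np.stack([(u-K[0,2])/K[0,0]*d,(v-K[1,2])/K[1,1]*d,d],-1)
    X=c@T[:3,:3].T+T[:3,3]
    hsv=cv2.cvtColor(p,cv2.COLOR_RGB2HSV)
    near=(np.hypot(X[...,0]-C[0],X[...,1]-C[1])<.045)&(d>0)&(X[...,2]>.235)&(X[...,2]<.28)
    near[235:]=False
    zt=np.percentile(X[near][:,2],70)
    top=near&(X[...,2]>zt-.006)
    P=X[top]
    r=cv2.minAreaRect((P[:,:2]*1000).astype(np.float32))
    yel=near&(hsv[...,0]>15)&(hsv[...,0]<35)&(hsv[...,1]>100)
    mid=P[:,:2].mean(0);w,V=np.linalg.eigh(np.cov(P[:,:2].T));a=V[:,1];Y=X[yel].mean(0)
    if a@(Y[:2]-mid)<0:a=-a
    # plane tilt along the wing
    t=(P[:,:2]-mid)@a;k=np.polyfit(t,P[:,2],1)
    print(f,top.sum(),'ztop',zt,'mean',mid,'rect',r,'world deg',np.degrees(np.arctan2(a[1],a[0])),'dot',Y,yel.sum(),'tilt deg along',np.degrees(k[0]))
E
python3 wing.py w2.png w3.png
```

```text
w2.png 635 ztop 0.25959069702280846 mean [ 0.52154757 -0.06986185] rect ((520.5899658203125, -70.6451416015625), (65.85713958740234, 11.937433242797852), 34.044795989990234) world deg -145.939010905694 dot [ 0.49917861 -0.08526225  0.25912112] 52 tilt deg along -1.7777746182324254
w3.png 621 ztop 0.2594043906131832 mean [ 0.52893228 -0.06587045] rect ((527.9130859375, -66.07506561279297), (49.01225280761719, 12.17558765411377), 32.56608200073242) world deg -146.4243588563671 dot [nan nan nan] 0 tilt deg along -1.0921417182700173wing.py:18: RuntimeWarning: Mean of empty slice.
  mid=P[:,:2].mean(0);w,V=np.linalg.eigh(np.cov(P[:,:2].T));a=V[:,1];Y=X[yel].mean(0)
  ret = um.true_divide(
```

Posts give the boss axis at (0.5255,-0.071) with yoke yaw about -22°. The wing is centred at (0.521,-0.0705), top 0.2597, and its dot points at world -146° (pot angle -124°). I'll align and descend.

```bash
python3 -m pendant '[[-1,-19,12,0,-1],[-1,-19,12,0,0],[-1,0,0,-40,0],[-1,0,0,-40,0],[-1,0,0,-20,0],[-1,0,0,0,0],[-1,0,0,0,0]]'
python3 look.py w4.png; python3 - <<'E'
from h import *
p,d,m=snap('scene','s4.png')
cv2.imwrite('pics/s4c.png',cv2.resize(p[120:320,150:380,::-1],None,fx=3,fy=3,interpolation=cv2.INTER_CUBIC))
E
```

```text
time: 4.65
ee_pos: [0.5195, -0.069, 0.3018]
orientation: [2.991, 0.914, 0.028]
wrist_force: [1.0, -0.4, 0.3]
gripper_width: 1.001
[ 0.41   0.114 -0.441  1.811  0.061  1.207 -1.026] [ 0.5195 -0.069   0.3018] [2.991 0.914 0.028]
wing_grip [279.8 224.2] 0.74 [ 0.5267 -0.0689  0.2599]
wing_grip [439.5 282.3] 0.57 [ 0.5416 -0.2862  0.1248]
wing_dot [277.3 257.6] 0.87 [ 0.5055 -0.0811  0.2594]
wing_dot [446.4 270.9] 0.72 [ 0.557  -0.2808  0.1288]
boss_mouth [278.1 201.3] 0.58 [ 0.5396 -0.0587  0.262 ]
pot [277.7 177.5] 0.96 [ 0.5493 -0.0527  0.2297]
```

View pics/w4.png

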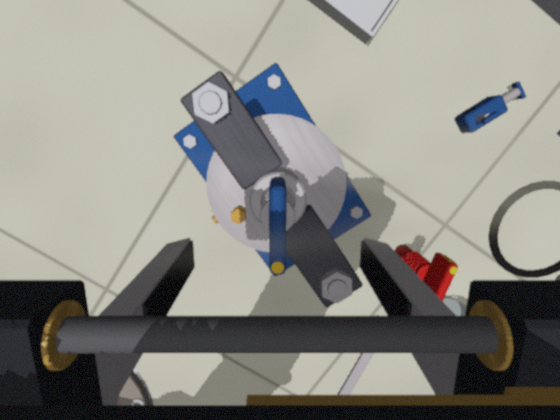

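View pics/s4c.png

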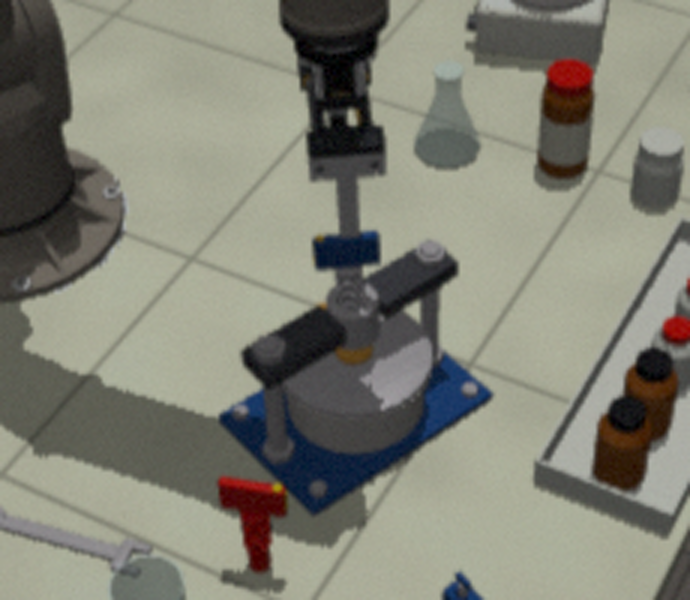

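The jaws straddle the wing symmetrically, with the wing at column 278 in the wrist view. I'll descend to grip height and close.

```bash
python3 -m pendant '[[-1,2,-1,-35,0],[-1,0,0,-30,0],[-1,0,0,-9,0],[-1,0,0,0,0],[-1,0,0,0,0]]'
python3 look.py w5.png; python3 wing.py w5.png
```

```text
time: 5.45
ee_pos: [0.5239, -0.0703, 0.2293]
orientation: [2.989, 0.912, 0.036]
wrist_force: [0.5, 0.3, -0.0]
gripper_width: 0.996
[ 0.4    0.177 -0.441  1.903  0.098  1.054 -1.06 ] [ 0.5239 -0.0703  0.2293] [2.989 0.912 0.036]
wing_grip [275.9 270.7] 0.88 [ 0.5269 -0.0682  0.2603]
wing_grip [472.1 318.1] 0.67 [ 0.5701 -0.0904  0.3422]
wing_dot [273.8 309.6] 0.91 [ 0.5093 -0.0788  0.2598]
wing_dot [478.5 298.4] 0.68 [ 0.5742 -0.0937  0.3361]
boss_mouth [367.8 403.6] 0.62 [ 0.547  -0.0736  0.3556]
pot [271.2 191.4] 0.72 [ 0.545  -0.0542  0.174 ]
w5.png 503 ztop 0.2600760195692636 mean [ 0.54481806 -0.05453413] rect ((544.4467163085938, -54.691097259521484), (9.451338768005371, 11.858232498168945), 32.078704833984375) world deg 122.38848692863127 dot [nan nan nan] 0 tilt deg along -0.08746526464777862wing.py:18: RuntimeWarning: Mean of empty slice.
  mid=P[:,:2].mean(0);w,V=np.linalg.eigh(np.cov(P[:,:2].T));a=V[:,1];Y=X[yel].mean(0)
  ret = um.true_divide(
```

View pics/w5.png

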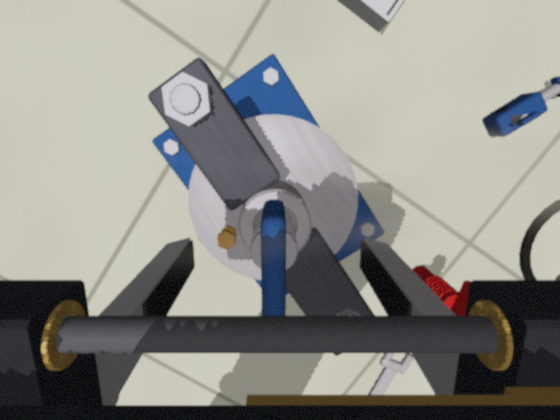

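```bash
python3 -m pendant '[[1,0,0,-1,0],[1,0,0,0,0],[1,0,0,0,0],[1,0,0,0,0],[1,0,0,0,0],[1,0,0,0,0],[1,0,0,0,0],[1,0,0,0,0],[1,0,0,0,0],[1,0,0,0,0]]' 12
python3 look.py w6.png
```

```text
time: 6.7
ee_pos: [0.5242, -0.0704, 0.229]
orientation: [2.988, 0.912, 0.038]
wrist_force: [0.8, -0.1, 1.3]
gripper_width: 0.187
[ 0.4    0.176 -0.441  1.904  0.098  1.052 -1.06 ] [ 0.5242 -0.0704  0.229 ] [2.988 0.912 0.038]
wing_grip [273.7 271.6] 0.81 [ 0.5261 -0.0675  0.2601]
wing_grip [472.2 320.9] 0.59 [ 0.5696 -0.0903  0.3424]
wing_dot [272.9 309.3] 0.9 [ 0.5095 -0.0782  0.26  ]
wing_dot [479.2 302.9] 0.74 [ 0.5583 -0.2795  0.1259]
boss_mouth [275.1 311.9] 0.65 [ 0.5086 -0.0801  0.2591]
pot [272.2 189.6] 0.6 [ 0.5465 -0.0542  0.1719]
```

View pics/w6.png

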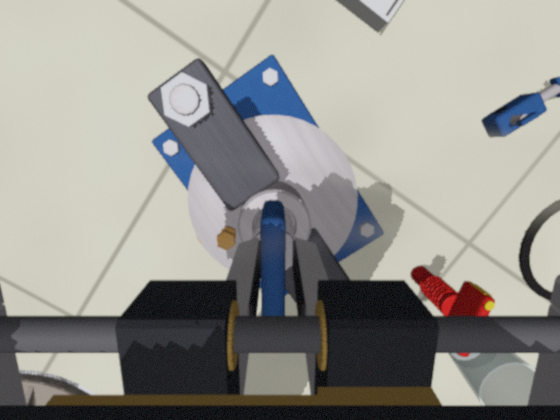

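```bash
python3 -m pendant '[[1,0,0,0,0],[1,0,0,0,0],[1,0,0,0,0],[1,0,0,0,0]]'
```

```text
time: 7.35
ee_pos: [0.524, -0.07, 0.229]
orientation: [2.988, 0.912, 0.038]
wrist_force: [-1.1, 1.4, 1.2]
gripper_width: 0.132
```

Gripped (12.4 mm). Now I'll back it off in stages and check the drift.

```bash
python3 -m pendant '[[1,0,0,0,8],[1,0,0,0.3,8],[1,0,0,0.2,8],[1,0,0,0.2,8],[1,0,0,0.2,8],[1,0,0,0,0]]' 
python3 look.py w7.png
```

```text
time: 7.95
ee_pos: [0.523, -0.0697, 0.2295]
orientation: [2.48, 1.918, 0.042]
wrist_force: [-1.1, 1.8, 1.7]
gripper_width: 0.128
[ 0.485  0.187 -0.523  1.898  0.094  1.058 -0.329] [ 0.523  -0.0697  0.2295] [2.48  1.918 0.042]
wing_grip [278.6 271.1] 0.72 [ 0.525  -0.0676  0.2602]
wing_dot [277.7 313.2] 0.92 [ 0.5188 -0.0893  0.2593]
wing_dot [278.  188.4] 0.33 [ 0.5331 -0.0447  0.1679]
pot [273.5 190.9] 0.55 [ 0.5296 -0.045   0.1714]
```

View pics/w7.png

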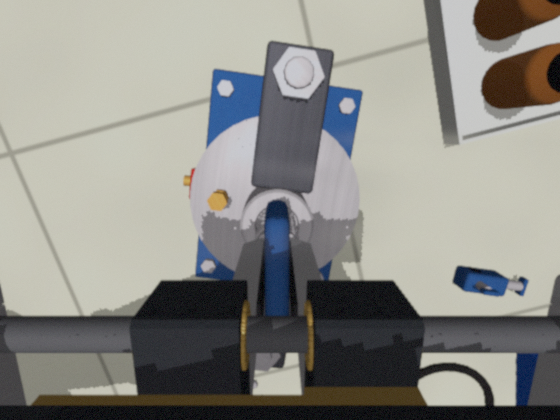

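```bash
python3 -m pendant '[[1,0.5,-0.2,0.2,8],[1,0.5,-0.2,0.2,8],[1,0.5,-0.2,0.2,8],[1,0.5,-0.2,0.2,8],[1,0.5,-0.2,0.2,8],[1,0,0,0,8],[1,0,0,0,0]]' 
python3 - <<'E'
from h import *
s=arm.state();print(s['q'].round(3),s['ft_torque'].round(3),s['wrist_force'].round(2)); o=s['orientation']
print('dot pot angle',np.degrees(2*np.arctan2(o[1],o[0]))-180+22.2)
E
```

```text
time: 8.9
ee_pos: [0.5236, -0.071, 0.2302]
orientation: [-1.469, -2.769, -0.036]
wrist_force: [-2.5, 1.5, 2.2]
gripper_width: 0.127
[ 0.58   0.216 -0.628  1.874  0.116  1.089  0.504] [0.347 0.516 0.039] [-2.51  1.46  2.16]
dot pot angle -393.7055912242013
```

```bash
python3 -m pendant '[[1,0.5,0,0.2,8],[1,0.5,0,0.2,8],[1,0,0,0.2,4],[1,0,0,0,0]]' 
cat > st.py <<'E'
from h import *
s=arm.state(); o=s['orientation']
from scipy.spatial.transform import Rotation as R
M=R.from_rotvec(o).as_matrix()
a=np.degrees(np.arctan2(M[1,1],M[0,1]))-90+22.2
print('t',round(s['time'],2),'q',s['q'].round(2),'tcp',s['ee_pos'].round(4),'F',s['wrist_force'].round(2),'T',s['ft_torque'].round(3),'dot pot angle(if 1st grasp)',round((a+180)%360-180,1),'tilt',M[:,2].round(3),'w',round(s['gripper_width'],3))
E
python3 st.py;python3 look.py w8.png
```

```text
time: 9.3
ee_pos: [0.5241, -0.0713, 0.2304]
orientation: [-0.982, -2.972, -0.032]
wrist_force: [-1.0, 1.8, 1.6]
gripper_width: 0.125
t 9.3 q [ 0.62  0.23 -0.67  1.86  0.13  1.1   0.83] tcp [ 0.5241 -0.0713  0.2304] F [-1.02  1.81  1.6 ] T [0.404 0.312 0.135] dot pot angle(if 1st grasp) -14.4 tilt [-0.004  0.023 -1.   ] w 0.125
[ 0.616  0.23  -0.674  1.864  0.134  1.103  0.826] [ 0.5241 -0.0713  0.2304] [-0.982 -2.972 -0.032]
wing_grip [102.8 348.2] 0.81 [ 0.4843 -0.091   0.345 ]
wing_grip [277.7 270.6] 0.63 [ 0.5228 -0.0701  0.2612]
wing_dot [277.2 314.1] 0.87 [ 0.541  -0.0839  0.2612]
wing_dot [124.8 362.5] 0.71 [ 0.559  -0.2779  0.1242]
pot [275.5 188.4] 0.82 [ 0.5033 -0.0554  0.172 ]
```

View pics/w8.png

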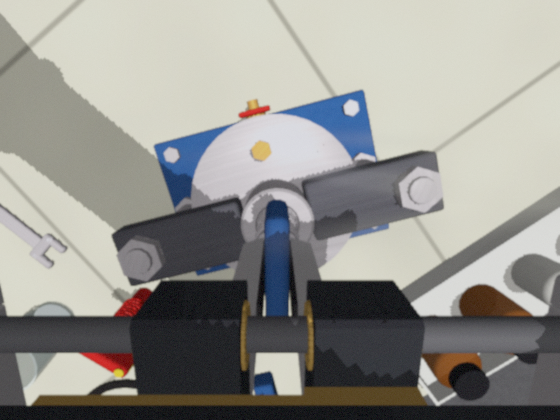

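The screw hasn't dropped yet (top at 0.261) and its pot angle is -14°. I'll creep on with slight downward pressure.

```bash
python3 -m pendant '[[1,0.5,0,0,6],[1,0.5,0,0,6],[1,0,0,-1,4],[1,0,0,-1,0],[1,0,0,-1,0],[1,0,0,0,0]]' ; python3 st.py
```

```text
time: 10.15
ee_pos: [0.5247, -0.0715, 0.2274]
orientation: [-0.561, -3.077, -0.027]
wrist_force: [0.0, -0.3, -5.9]
gripper_width: 0.129
t 10.15 q [ 0.64  0.24 -0.71  1.86  0.16  1.11  1.08] tcp [ 0.5247 -0.0715  0.2274] F [ 0.04 -0.35 -5.86] T [ 0.208 -0.373  0.019] dot pot angle(if 1st grasp) 1.5 tilt [-0.01  0.02 -1.  ] w 0.129
```

Force has flipped: the gripper now carries the screw's weight, so it's off the ledge. I'll lower the rest of the pitch.

```bash
python3 -m pendant '[[1,0.3,0,-1.5,0],[1,0,0,-1.5,0],[1,0,0,-1,0],[1,0,0,0,0],[1,0,0,0,0]]' ; python3 st.py; python3 look.py w9.png
```

```text
time: 10.65
ee_pos: [0.5265, -0.0721, 0.2253]
orientation: [-0.57, -3.079, -0.025]
wrist_force: [-1.1, 2.1, -1.7]
gripper_width: 0.127
t 10.65 q [ 0.64  0.25 -0.71  1.86  0.16  1.1   1.07] tcp [ 0.5265 -0.0721  0.2253] F [-1.07  2.11 -1.67] T [0.216 0.093 0.009] dot pot angle(if 1st grasp) 1.2 tilt [-0.007  0.018 -1.   ] w 0.127
[ 0.641  0.248 -0.712  1.862  0.16   1.101  1.075] [ 0.5265 -0.0721  0.2253] [-0.57  -3.079 -0.025]
wing_grip [ 60.2 300.5] 0.94 [ 0.5355 -0.2859  0.1213]
wing_grip [277.7 270.1] 0.69 [ 0.524  -0.0712  0.2572]
wing_dot [278.8 310.8] 0.93 [ 0.5443 -0.0783  0.2567]
wing_dot [ 75.8 322.7] 0.65 [ 0.4863 -0.1062  0.3374]
boss_mouth [277.8 311.7] 0.45 [ 0.5449 -0.0791  0.256 ]
pot [276.7 186.3] 0.93 [ 0.5002 -0.0612  0.1728]
```

View pics/w9.png

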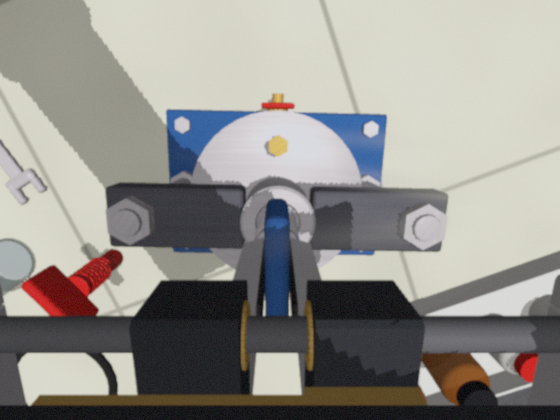

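```bash
python3 -m pendant '[[1,0,0,-1,0],[1,0,0,-1,0],[1,0,0,0,0],[1,0,0,0,0]]' ; python3 st.py; python3 -m pendant '[[1,0,0,-1,0],[1,0,0,-1,0],[1,0,0,0,0],[1,0,0,0,0]]' ; python3 st.py
```

```text
time: 11.3
ee_pos: [0.5276, -0.0724, 0.225]
orientation: [-0.571, -3.082, -0.024]
wrist_force: [-0.9, 1.2, -0.1]
gripper_width: 0.129
t 11.3 q [ 0.64  0.25 -0.71  1.86  0.16  1.1   1.07] tcp [ 0.5276 -0.0724  0.225 ] F [-0.87  1.17 -0.07] T [0.169 0.208 0.016] dot pot angle(if 1st grasp) 1.2 tilt [-0.005  0.016 -1.   ] w 0.129
time: 11.7
ee_pos: [0.5286, -0.0727, 0.2247]
orientation: [-0.572, -3.084, -0.023]
wrist_force: [-2.3, 0.6, 1.5]
gripper_width: 0.127
t 11.7 q [ 0.64  0.25 -0.71  1.86  0.16  1.1   1.07] tcp [ 0.5286 -0.0727  0.2247] F [-2.33  0.61  1.48] T [0.159 0.404 0.037] dot pot angle(if 1st grasp) 1.2 tilt [-0.002  0.015 -1.   ] w 0.127
```

Seated: total drop 5.7 mm and the upward force is back. Now I'll turn it forward.

```bash
python3 look.py w10.png | grep wing; python3 -m pendant '[[1,-0.7,0.3,0,-4],[1,-0.7,0.3,-0.2,-8],[1,-0.7,0.3,-0.2,-8],[1,0,0,-0.2,-8],[1,0,0,-0.2,-8],[1,0,0,0,0]]' ; python3 st.py
```

```text
wing_grip [ 60.4 297.7] 0.96 [ 0.5358 -0.2862  0.1201]
wing_dot [ 75.5 318.8] 0.97 [ 0.4876 -0.1078  0.3347]
wing_dot [275.3 311.5] 0.57 [ 0.5461 -0.0807  0.2558]
time: 12.55
ee_pos: [0.5271, -0.0732, 0.2239]
orientation: [1.531, 2.741, 0.022]
wrist_force: [-4.1, -0.6, 4.5]
gripper_width: 0.128
t 12.55 q [ 0.56  0.22 -0.61  1.88  0.13  1.07  0.45] tcp [ 0.5271 -0.0732  0.2239] F [-4.13 -0.55  4.48] T [-0.419  1.326 -0.038] dot pot angle(if 1st grasp) -36.2 tilt [ 0.008  0.011 -1.   ] w 0.128
```

```bash
python3 -m pendant '[[1,-0.5,0.4,-0.1,-8],[1,-0.5,0.4,-0.1,-8],[1,-0.5,0.4,-0.1,-8],[1,-0.3,0.4,-0.1,-8],[1,0,0.2,-0.1,-8],[1,0,0,-0.1,-8],[1,0,0,0,0]]' ; python3 st.py
```

```text
time: 13.25
ee_pos: [0.5247, -0.0723, 0.2229]
orientation: [2.508, 1.881, 0.015]
wrist_force: [-4.1, 1.3, 4.1]
gripper_width: 0.127
t 13.25 q [ 0.46  0.2  -0.5   1.89  0.11  1.06 -0.37] tcp [ 0.5247 -0.0723  0.2229] F [-4.08  1.25  4.14] T [ 0.216  1.295 -0.036] dot pot angle(if 1st grasp) -84.1 tilt [ 0.012  0.    -1.   ] w 0.127
```

```bash
python3 -m pendant '[[1,-0.3,0,-0.1,-8],[1,0,0,-0.1,-8],[1,0,0,-0.1,-8],[1,0,0,-0.1,-8],[1,0,0,-0.1,-8],[1,0,0,-0.1,-8],[1,0,0,-0.1,-8],[1,0,0,-0.1,-8],[1,0,0,-0.1,-8],[1,0,0,0,0]]' ; python3 st.py; python3 look.py w11.png|grep wing
```

```text
time: 14.25
ee_pos: [0.5252, -0.0696, 0.2215]
orientation: [3.133, 0.101, 0.007]
wrist_force: [-1.3, 2.2, 2.2]
gripper_width: 0.129
t 14.25 q [ 0.32  0.19 -0.36  1.9   0.09  1.06 -1.58] tcp [ 0.5252 -0.0696  0.2215] F [-1.28  2.19  2.25] T [0.29  0.326 0.028] dot pot angle(if 1st grasp) -154.1 tilt [ 0.005 -0.007 -1.   ] w 0.129
wing_grip [277.9 271.2] 0.95 [ 0.5298 -0.0701  0.2532]
wing_grip [533.7 212.7] 0.62 [ 0.5403 -0.287   0.1264]
wing_dot [278.6 312.5] 0.95 [ 0.509  -0.0719  0.2545]
```

View pics/w11.png

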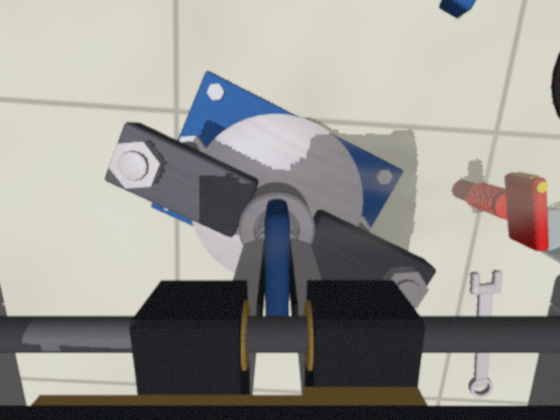

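```bash
python3 -m pendant '[[1,0,-0.3,-0.1,-8],[1,0,-0.3,-0.1,-8],[1,0,-0.3,-0.1,-8],[1,0,0,0,0]]' ; python3 st.py; python3 -m pendant '[[-1,0,0,0,0],[-1,0,0,0,0],[-1,0,0,0,0],[-1,0,0,0,0],[-1,0,0,0,0],[-1,0,0,0,0],[-1,0,0,0,0],[-1,0,0,0,0],[-1,0,0,0,0],[-1,0,0,0,0]]'; python3 st.py
```

```text
time: 14.9
ee_pos: [0.5253, -0.0705, 0.2211]
orientation: [3.085, -0.554, 0.005]
wrist_force: [0.5, 2.6, -0.2]
gripper_width: 0.128
t 14.9 q [ 0.28  0.19 -0.31  1.9   0.07  1.06 -1.99] tcp [ 0.5253 -0.0705  0.2211] F [ 0.49  2.64 -0.18] T [ 0.903 -0.098 -0.037] dot pot angle(if 1st grasp) -178.2 tilt [ 0.002 -0.008 -1.   ] w 0.128
time: 15.9
ee_pos: [0.5251, -0.0718, 0.221]
orientation: [3.088, -0.528, 0.005]
wrist_force: [-0.5, 0.7, -0.5]
gripper_width: 0.943
t 15.9 q [ 0.28  0.19 -0.31  1.9   0.08  1.06 -1.97] tcp [ 0.5251 -0.0718  0.221 ] F [-0.5   0.73 -0.45] T [ 0.063  0.054 -0.004] dot pot angle(if 1st grasp) -177.2 tilt [ 0.002 -0.009 -1.   ] w 0.943
```

Half a turn in. I'll look, then turn the open gripper back 180° for a regrip.

```bash
python3 look.py w12.png|grep wing;python3 -m pendant '[[-1,0,0,0,0],[-1,0,0,0,8.5],[-1,0,0,0,8.5],[-1,0,0,0,8.5],[-1,0,0,0,8.5],[-1,0,0,0,8.5],[-1,0,0,0,8.5],[-1,0,0,0,8.5],[-1,0,0,0,8.5],[-1,0,0,0,8.5],[-1,0,0,0,8.5],[-1,0,0,0,0]]' ; python3 st.py
```

```text
wing_grip [274.7 268.7] 0.85 [ 0.5924 -0.094   0.4004]
wing_grip [527.2 108.7] 0.8 [ 0.5393 -0.2851  0.1267]
wing_dot [515.7  86.3] 0.96 [ 0.5586 -0.2805  0.1251]
wing_dot [274.5 310.1] 0.55 [ 0.5116 -0.0656  0.2542]
time: 17.35
ee_pos: [0.5251, -0.0716, 0.221]
orientation: [2.618, 1.729, 0.014]
wrist_force: [-0.0, 0.2, -0.2]
gripper_width: 0.998
t 17.35 q [ 0.45  0.2  -0.49  1.89  0.11  1.06 -0.49] tcp [ 0.5251 -0.0716  0.221 ] F [-0.01  0.2  -0.16] T [-0.043 -0.063 -0.05 ] dot pot angle(if 1st grasp) -90.9 tilt [ 0.01   0.001 -1.   ] w 0.998
```

View pics/w12.png

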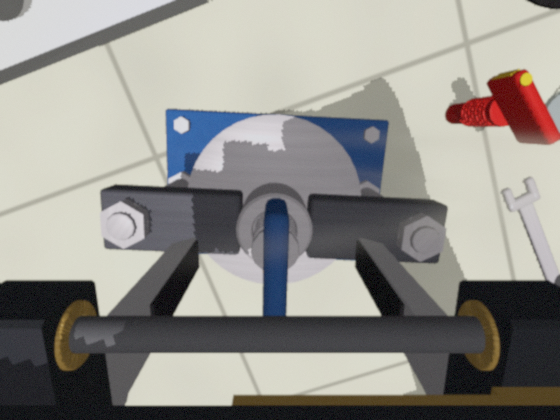

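```bash
python3 -m pendant '[[-1,0,0,0,8.5],[-1,0,0,0,8.5],[-1,0,0,0,8.5],[-1,0,0,0,8.5],[-1,0,0,0,8.5],[-1,0,0,0,8.5],[-1,0,0,0,8.5],[-1,0,0,0,8.5],[-1,0,0,0,8.5],[-1,0,0,0,8.5],[-1,0,0,0,8.5],[-1,0,0,0,0]]' ; python3 st.py;python3 look.py w13.png|grep wing
```

```text
time: 18.55
ee_pos: [0.5252, -0.0719, 0.2211]
orientation: [-0.532, -3.093, -0.014]
wrist_force: [-0.4, -0.9, 0.9]
gripper_width: 0.999
t 18.55 q [ 0.64  0.25 -0.71  1.87  0.17  1.09  1.09] tcp [ 0.5252 -0.0719  0.2211] F [-0.4  -0.91  0.91] T [-0.007 -0.121 -0.04 ] dot pot angle(if 1st grasp) 2.7 tilt [-0.002  0.009 -1.   ] w 0.999
wing_grip [280.5 262.2] 0.75 [ 0.5188 -0.0681  0.2539]
wing_grip [279.5 218. ] 0.69 [ 0.4985 -0.0613  0.2545]
wing_dot [281.  219.3] 0.69 [ 0.4994 -0.0609  0.254 ]
```

View pics/w13.png

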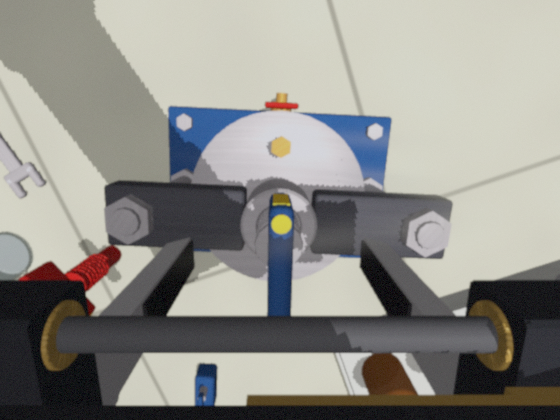

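```bash
python3 -m pendant '[[1,0,0,0,0],[1,0,0,0,0],[1,0,0,0,0],[1,0,0,0,0],[1,0,0,0,0],[1,0,0,0,0],[1,0,0,0,0],[1,0,0,0,0],[1,0,0,0,0],[1,0,0,0,0],[1,0,0,0,0],[1,0,0,0,0],[1,0,0,0,0],[1,0,0,0,0],[1,0,0,0,0]]' 15; python3 st.py
```

```text
time: 20.3
ee_pos: [0.5252, -0.0715, 0.2213]
orientation: [-0.545, -3.091, -0.013]
wrist_force: [-0.1, -0.4, -0.1]
gripper_width: 0.128
t 20.3 q [ 0.64  0.24 -0.71  1.87  0.17  1.09  1.08] tcp [ 0.5252 -0.0715  0.2213] F [-0.09 -0.44 -0.1 ] T [ 0.042 -0.154  0.011] dot pot angle(if 1st grasp) 2.2 tilt [-0.002  0.009 -1.   ] w 0.128
```

Gripped again. Forward through the second half turn.

```bash
python3 -m pendant '[[1,0,0,-0.1,-8],[1,0,0,-0.1,-8],[1,0,0,-0.1,-8],[1,0,0,-0.1,-8],[1,0,0,-0.1,-8],[1,0,0,-0.1,-8],[1,0,0,-0.1,-8],[1,0,0,-0.1,-8],[1,0,0,-0.1,-8],[1,0,0,-0.1,-8],[1,0,0,0,0]]'; python3 st.py
```

```text
time: 21.4
ee_pos: [0.524, -0.0712, 0.2198]
orientation: [2.461, 1.95, 0.012]
wrist_force: [-0.8, 0.5, 0.2]
gripper_width: 0.127
t 21.4 q [ 0.46  0.21 -0.51  1.89  0.11  1.06 -0.32] tcp [ 0.524  -0.0712  0.2198] F [-0.76  0.45  0.21] T [-0.013  0.088 -0.015] dot pot angle(if 1st grasp) -81.0 tilt [ 0.006  0.004 -1.   ] w 0.127
```

```bash
python3 -m pendant '[[1,0.1,0,-0.1,-8],[1,0.1,0,-0.1,-8],[1,0.1,0,-0.1,-8],[1,0.1,0,-0.1,-8],[1,0.1,0,-0.1,-8],[1,0,0,-0.1,-8],[1,0,0,-0.1,-8],[1,0,0,-0.1,-8],[1,0,0,-0.1,-8],[1,0,0,-0.1,-8],[1,0,0,-0.1,-8],[1,0,0,-0.1,-8],[1,0,0,0,0],[1,0,0,0,0]]'; python3 st.py;  python3 look.py w14.png|grep wing;python3 - <<'E'
from h import *
p,d,m=snap('scene','s14.png')
cv2.imwrite('pics/s14c.png',cv2.resize(p[120:320,150:380,::-1],None,fx=3,fy=3,interpolation=cv2.INTER_CUBIC))
E
```

```text
time: 22.8
ee_pos: [0.5234, -0.0695, 0.2182]
orientation: [3.096, -0.515, 0.004]
wrist_force: [-1.5, -0.2, -0.5]
gripper_width: 0.129
t 22.8 q [ 0.28  0.19 -0.31  1.91  0.07  1.05 -1.96] tcp [ 0.5234 -0.0695  0.2182] F [-1.47 -0.17 -0.47] T [ 0.002  0.183 -0.028] dot pot angle(if 1st grasp) -176.7 tilt [ 0.002 -0.003 -1.   ] w 0.129
wing_grip [279.2 263.5] 0.93 [ 0.5312 -0.0734  0.2501]
wing_grip [536.3 108.3] 0.8 [ 0.5378 -0.2871  0.1253]
wing_dot [520.2  82.2] 0.98 [ 0.5607 -0.2799  0.123 ]
wing_dot [278.8 220.1] 0.68 [ 0.5515 -0.0801  0.2511]
```

View pics/w14.png

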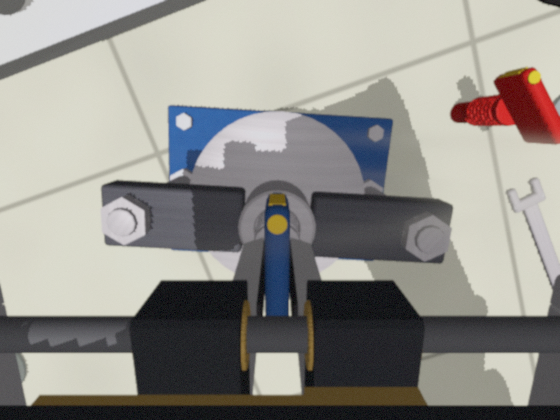

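View pics/s14c.png

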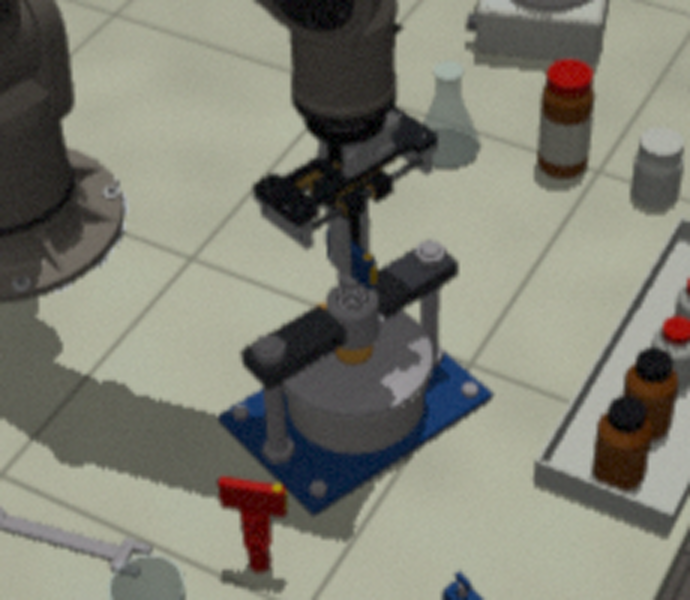

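```bash
python3 -m pendant '[[1,1,-0.8,0,-3],[1,0.5,-0.5,0,0],[1,0,0,0,0],[1,0,0,0,0],[1,0,0,0,0]]' 25; python3 st.py;  python3 look.py w15.png|grep wing; python3 wing.py w15.png 2>/dev/null; python3 - <<'E'
from h import *
print(np.abs(arm.state()['qvel']).max())
p,d,m=snap('top','t15.png')
E
```

```text
time: 23.6
ee_pos: [0.5242, -0.0699, 0.2182]
orientation: [3.083, -0.595, 0.002]
wrist_force: [-1.8, 2.3, 2.2]
gripper_width: 0.128
t 23.6 q [ 0.27  0.19 -0.3   1.9   0.07  1.06 -2.01] tcp [ 0.5242 -0.0699  0.2182] F [-1.82  2.26  2.17] T [ 0.581  0.482 -0.069] dot pot angle(if 1st grasp) -179.6 tilt [ 0.001 -0.002 -1.   ] w 0.128
wing_grip [531.2  92.9] 0.81 [ 0.5405 -0.285   0.127 ]
wing_grip [279.3 267.5] 0.77 [ 0.5303 -0.0736  0.2508]
wing_dot [515.5  69. ] 0.74 [ 0.5613 -0.2803  0.1228]
wing_dot [276.8 218. ] 0.57 [ 0.5531 -0.0815  0.2512]
w15.png 731 ztop 0.2504518264817205 mean [ 0.5516456 -0.0808292] rect ((551.0203247070312, -80.63687133789062), (11.803336143493652, 14.29945182800293), 67.49586486816406) world deg -24.577754404361784 dot [ 0.55210159 -0.08099217  0.24859926] 394 tilt deg along -8.443403963874108
0.0013195919548601917
```

View pics/w15.png

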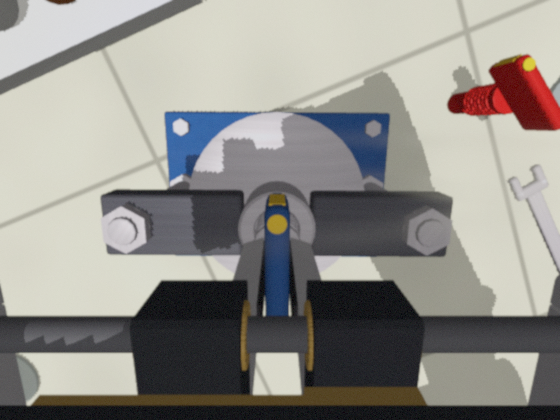

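View pics/t15.png

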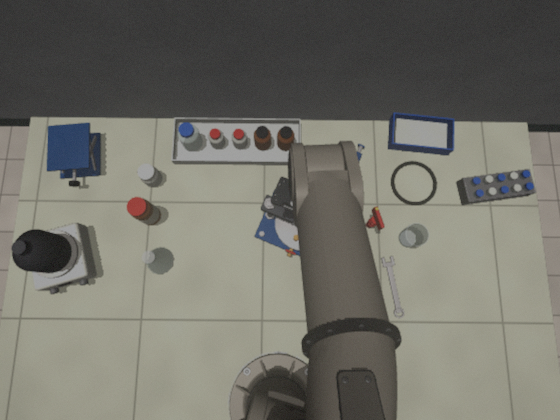

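The bystanders look unmoved. The 8° "tilt" comes from only the wing's visible end, so I'll check it properly along the top edge before handing in.

```bash
python3 - <<'E'
from h import *
import pickle
for f in ['w14.png','w15.png','w13.png']:
    p,d,m=pickle.load(open(f+'.pkl','rb'))
    L=[]
    for v in range(206,312,3):
        X=back(m,(278,v),np.median(d[v-1:v+2,275:282])); L.append(X)
    L=np.array(L);L=L[(abs(L[:,2]-.251)<.006)]
    t=np.hypot(*(L[:,:2]-L[0,:2]).T); k=np.polyfit(t,L[:,2],1)
    print(f,len(L),'span',t.max(),'slope deg',np.degrees(k[0]),'z',L[:,2].round(4)[::4])
E
```

```text
w14.png 36 span 0.05149127098941203 slope deg 0.3711887008202442 z [0.2469 0.2511 0.251  0.2499 0.2504 0.2502 0.2505 0.2502 0.2503]
w15.png 36 span 0.05135568491562263 slope deg 0.8015584478104341 z [0.2465 0.2506 0.2506 0.2502 0.2502 0.2504 0.2501 0.2504 0.2503]
w13.png 36 span 0.0514143202997494 slope deg 0.28388892706040125 z [0.2499 0.2539 0.2545 0.2532 0.2534 0.2534 0.2533 0.2535 0.2535]
```

The wing is level along its length (under 1°), the tool is vertical, and the top is at about 0.2505, so wing_grip is about 63 mm above the mouth. Handing in.

```bash
python3 -c "
from station import arm
print(arm.job_done())"
```

```text
the job is handed in; nothing more can be done
None
```

I started the screw's thread and handed the job in at about 24 s, with the wing still gripped. `job_done` gives no verdict, so the result rests on my own checks.

**What I did**
- **Backing off:** I gripped the blue wing and turned it back about 125°, until the force reading showed it had come off the thread's edge. I then lowered it about 5.7 mm until it seated.
- **Running in:** I turned it forward about 180°, let go, turned the open gripper back 180° and regripped. A further 180° or so brought it to one full turn from the drop.

**Last checks**
- **Height:** the wing top measures 0.2505 m, so wing_grip is about 63 mm above the mouth (61 to 65.1 allowed). The camera calibration is only good to about 2 mm.
- **Angle:** the dot points at about 0° in the pot's frame, close to where it pointed at the drop (about 1°).
- **Upright:** the tool is within 0.2° of vertical and the wing's top edge slopes less than 1°. One automatic fit gave 8°, but it saw only the wing's end; a fit along the edge replaced it.
- **Position:** the tool is about 2 mm from the measured boss axis (6 mm allowed).
- **Grip and stillness:** the grip was set to 25 N, the opening matches the 12 mm wing, and the joints were nearly still.
- **Surroundings:** side forces were 2 to 3 N. By eye, the bystanders look unmoved in the final overhead picture; the arm hid part of the bosshead there.

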